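# Tub and check weight on the market scale

### The job

The small white tub stands upside down on the mushroom stall's counter: turn it over in two goes, setting it down on its end or side on the counter and letting go, then taking hold of it afresh, and stand it right way up, centred on the scale's round pan, and let go. Then stand the largest of the three check weights upright in the middle of the tub, lowering it gently so that the pan is never driven down near its stop. Leave the other things where they are.

Things in the scene. Friction and masses are not known exactly. Their poses are not given: they have to be found in the camera images.
- tub: White plastic open-topped rectangular tub, 94 mm long (its x) x 66 mm wide (its y) x 62 mm high, walls and floor 3 mm, plain straight sides, about 130 g. Origin: centre of the outer face of its floor; its z points from the floor towards the open mouth. It starts upside down on the counter (mouth down, z pointing down), its long axis within about 30 degrees of straight ahead of the robot. Grip it across its 66 mm width.
- tub_center (a point): The middle of the tub's box: on its axis, 31 mm from the outer face of the floor (half the height). Same axes as the tub.
- pan_center (a point): Centre of the top face of the scale's flat round steel pan (diameter 190 mm, 5 mm thick, a fine ring of 120 mm diameter engraved round its middle); z up. The top is 85 mm above the counter when unloaded and moves with the pan. The black scale housing beneath is 230 mm deep x 250 mm wide and 54 mm high, with a display bar at its front.
- pan (a joint): How far the sprung pan has sunk, m: 0 unloaded, hard stop at 0.018. It starts to sink at about 0.5 N and then sinks 1 mm for each further 0.7 N, damped; the tub alone sinks it about 1 mm, tub and large weight about 8 mm.
- weight_large: The largest of three plain steel check weights, the one to use: a 42 mm diameter, 42 mm high cylinder with a knob on top, about 500 g. The knob's neck runs from 42 to 52 mm above the bottom, its 18 mm diameter head from 52 to 68 mm; total height 70 mm. Origin: centre of its underside; z up. The three weights stand in a loose row to the robot's right, in any order.
- weight_mid: The middle check weight, same shape: 31 mm diameter, 31 mm high body, total height 59 mm. Leave it. Origin: centre of its underside.
- weight_small: The smallest check weight, same shape: 25 mm diameter, 24 mm high body, total height 52 mm. Leave it. Origin: centre of its underside.
- jar: Amber glass jar, 68 mm diameter, 100 mm high, standing towards the far edge. Leave it. Origin: centre of its underside.
- brush: Mushroom brush, 170 mm long, lying flat on the counter beyond the tub. Leave it. Origin: on its underside, near the middle of its length.
- card_reader: Flat grey card reader, 150 x 75 x 20 mm, lying to the robot's left in front of the scale. Leave it. Origin: centre of its underside.
- price_stand: Blank paper price card, 72 mm high, on a small wooden foot near the far edge. Leave it. Origin: centre of its underside.
- tape: Cardboard-brown roll of packing tape (a ring), 90 mm outside diameter, 25 mm high, lying flat to the robot's right near the weights. Leave it. Origin: centre of its underside.
Things that resemble listed ones, but are neither listed nor needed, are in the scene too. Leave any yellow look-alike of the weight_large alone.

How it is judged:
By the outcome, as a careful person would: the job done as asked, in the order asked, and still so for the second after the job is handed in, with the robot touching nothing.
It also fails if it takes over 72 s, if anything falls off the work surface, if the arm or the gripper's body presses on something with over 40 N, if the wrist force passes 120 N, or if a joint passes its speed limit or range.

### The arm

A 6-joint arm with a two-finger parallel gripper is mounted at the origin on the work surface. World frame = base frame: x ahead of the robot, y to its left, z up, the work surface at z = 0. Lengths are in m, angles in degrees, forces in N, time in s.
With the tool pointing down it reaches from about 0.4 to 0.825 m from the base axis. Payload 7 kg.
Tool frame: the origin (TCP) lies midway between the tips of the shut fingers; the grasp point (between the pads) lies 19 mm behind it; z points along the fingers, y is the direction in which the jaws open and shut (so a half turn about z gives the same grasp; the last joint's range is limited). The gripper opens to 88 mm and grips with 3 to 60 N. Pads are 19 mm wide; open, the fingers measure 130 mm over their backs; the gripper's body (78 mm by 193 mm) begins 47 mm behind the grasp point.
Start: joints at [91.106, 20.546, 0.682, 0, -70.136, -16.507], TCP at [0.179, 0.651, 0.227] pointing down, gripper open.
Joint ranges: [-176.03, 176.03], [-82.01, 121.73], [-58.28, 71.71], [-173.87, 95.51], [-174.79, -0.11], [-173.66, 173.66]. Speed limits (degrees/s): [136.94, 136.94, 172.46, 180, 180, 180].

### API

Orientations are given as a 3x3 rotation matrix whose columns are the frame's x, y, z axes.
In Python, from rig import robot gives the robot as it stands. Calls block until the motion is done:
- robot.goto(position, orientation): joint-space move of the TCP to a pose.
- robot.servo_line(position, ori=None, speed=0.15): straight line of the TCP; ori=None keeps the orientation; speed is the mean speed in m/s.
- robot.movej(angles): joint-space move.
- robot.move_gripper(opening): opening from 0.0 (shut) to 1.0 (fully open); the grip force is fixed at half the most; returns when the fingers have stopped.
- robot.dwell(seconds).
- robot.ik(position, orientation): joint angles nearest the present ones, or None.
- robot.grab_frame(name): name is "side" or "top"; returns (picture, depth): 400x640x3 uint8, red, green, blue; 400x640 float32, m along the optical axis (not along the pixel's ray), 0 where there is no reading.
- robot.camera_info(name): a dict with "vfov" (degrees; the focal length in pixels is half the picture's height over the tangent of half this angle, whatever the lens; pixels are square), "cx", "cy" (the principal point, pixels), "k1" (the pictures are not rectified: a ray, as slopes to the right and down, at radius r is drawn at 1 + k1 r^2 times it, then the intrinsics apply), "view" (4x4, takes a point from world to camera coordinates). Camera axes: x right, y down, z forward; pixel columns grow to the right and rows downward; lengths in m; the calibration is good to about 2 mm. A picture is of the moment at which its call begins. camera_info takes no time and is no camera call.
A pose or a line that the arm cannot do raises robot.Unreachable and nothing moves.
- robot.job_done(): hands the job in, once; it reports no verdict.
Readings, each from a call of its own:
- robot.read_t(): time.
- robot.read_qpos(): joint angles.
- robot.read_qvel(): joint speeds.
- robot.read_effort(): joint torques, N m.
- robot.read_position(): TCP position.
- robot.read_tcp_rot(): TCP orientation.
- robot.read_force(): force on the tool from outside, world axes, zero at the start.
- robot.read_ft_torque(): the same for the moment, N m.
- robot.read_grip_width(): opening from 0.0 (shut) to 1.0 (fully open).
Only numpy, scipy, OpenCV 4.12 (cv2) and the standard library are available. Lean on these libraries where they do the work, as an engineer would, in place of code of your own. Each camera call takes 0.05 s, during which the arm holds its last target. There are 200 camera calls.

## Working session

There is one attempt and no reset: what is moved stays moved. The work goes in short steps, each a Python script; the robot and the scene stay as the last script left them, time stands still between calls to the robot, and variables do not carry over. Pictures are saved under pics/ and viewed, about 8 in all and at most 12, crops included, and the job is handed in when it is done.

```bash
ls; mkdir -p pics; cat > h.py <<'E'
import numpy as np, cv2
from rig import robot
def cloud(name):
    img,d=robot.grab_frame(name); c=robot.camera_info(name)
    f=200/np.tan(np.radians(c['vfov']/2)); K=np.array([[f,0,c['cx']],[0,f,c['cy']],[0,0,1]])
    uv=np.stack(np.meshgrid(np.arange(640),np.arange(400)),-1).reshape(-1,1,2).astype(float)
    p=cv2.undistortPoints(uv,K,np.array([c['k1'],0,0,0])).reshape(400,640,2)
    P=np.dstack([p*d[...,None],d]); V=np.array(c['view'])
    W=(P-V[:3,3])@V[:3,:3]; W[d==0]=np.nan
    return img,W
def save(n,img,box=None,s=1):
    if box: img=img[box[1]:box[3],box[0]:box[2]]
    cv2.imwrite('pics/'+n,cv2.resize(img[...,::-1],None,fx=s,fy=s,interpolation=cv2.INTER_CUBIC))
E
python3 - <<'E'
from h import *
for n in('top','side'):
    i,W=cloud(n); save(n+'0.png',i,s=1.25); np.save(n+'0.npy',W); cv2.imwrite(n+'0raw.png',i)
    c=robot.camera_info(n);print(n,c['vfov'],c['k1'],np.round(np.linalg.inv(c['view']),3).tolist())
    for v in range(40,400,60):print([tuple(np.round(W[v,u],2)) for u in range(60,640,130)])
print(robot.read_t(),robot.read_force())
E
```

```text
pics
top 49.21939199106414 -0.06847653226164398 [[-0.028, -0.998, 0.063, 0.455], [-1.0, 0.029, 0.005, -0.017], [-0.007, -0.063, -0.998, 1.15], [0.0, 0.0, 0.0, 1.0]]
[(np.float64(1.31), np.float64(1.15), np.float64(-0.65)), (np.float64(1.3), np.float64(0.58), np.float64(-0.7)), (np.float64(1.29), np.float64(-0.0), np.float64(-0.75)), (np.float64(1.28), np.float64(-0.59), np.float64(-0.75)), (np.float64(1.28), np.float64(-1.2), np.float64(-0.75))]
[(np.float64(0.83), np.float64(0.72), np.float64(-0.0)), (np.float64(0.81), np.float64(0.35), np.float64(-0.0)), (np.float64(0.79), np.float64(-0.0), np.float64(0.0)), (np.float64(0.79), np.float64(-0.35), np.float64(-0.0)), (np.float64(0.78), np.float64(-0.72), np.float64(-0.0))]
[(np.float64(0.64), np.float64(0.66), np.float64(0.08)), (np.float64(0.63), np.float64(0.32), np.float64(0.09)), (np.float64(0.63), np.float64(0.0), np.float64(0.0)), (np.float64(0.62), np.float64(-0.35), np.float64(-0.0)), (np.float64(0.6), np.float64(-0.62), np.float64(0.13))]
[(np.float64(0.49), np.float64(0.63), np.float64(0.14)), (np.float64(0.48), np.float64(0
[... 1961 characters left out ...]
loat64(-0.21), np.float64(0.05)), (np.float64(1.3), np.float64(-0.18), np.float64(-0.1))]
[(np.float64(-0.04), np.float64(-0.07), np.float64(0.04)), (np.float64(0.2), np.float64(-0.12), np.float64(0.0)), (np.float64(0.46), np.float64(-0.23), np.float64(-0.0)), (np.float64(0.71), np.float64(-0.34), np.float64(0.0)), (np.float64(1.31), np.float64(-0.24), np.float64(-0.28))]
[(np.float64(-0.04), np.float64(-0.2), np.float64(0.0)), (np.float64(0.19), np.float64(-0.29), np.float64(-0.0)), (np.float64(0.4), np.float64(-0.38), np.float64(-0.0)), (np.float64(0.52), np.float64(-0.55), np.float64(0.14)), (np.float64(0.74), np.float64(-0.59), np.float64(0.08))]
0.1 [ 0.63118498 -0.51024992  0.11941445]
```

View pics/top0.png

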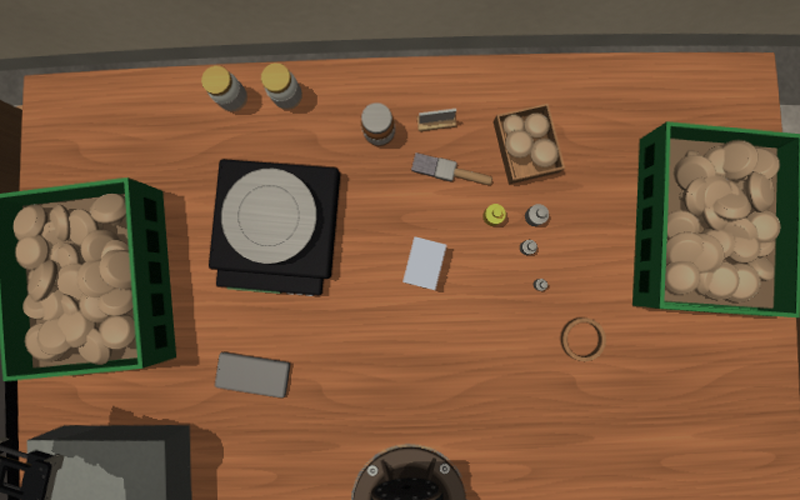

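View pics/side0.png

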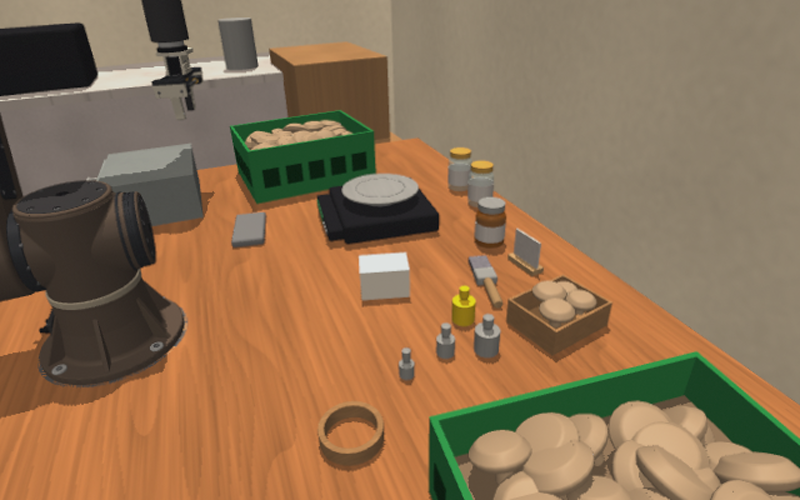

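Top view (1.25× pixels): the tub is at (425,263), the pan at (269,216), and the card reader at (253,374). The weight candidates are yellow (495,214), which is the decoy, grey (539,215), (529,247) and (541,285). The grey one at (539,215) looks largest. I'll measure them all next.

```bash
python3 - <<'E'
from h import *
W=np.load('top0.npy');S=np.load('side0.npy');im=cv2.imread('top0raw.png')
def sel(W,c,r,z0,z1):
    m=(np.hypot(W[...,0]-c[0],W[...,1]-c[1])<r)&(W[...,2]>z0)&(W[...,2]<z1); return m
c0=W[int(263/1.25),int(425/1.25)]
for n,w in(('top',W),('side',S)):
    m=sel(w,c0,.09,.055,.07); p=w[m]; r=cv2.minAreaRect(p[:,:2].astype(np.float32)*1000)
    print('tub',n,r,np.median(p[:,2]))
for n,(u,v) in dict(pan=(269,216)).items():
    c=W[int(v/1.25),int(u/1.25)]
    for nm,w in(('top',W),('side',S)):
        p=w[sel(w,c,.13,.078,.095)];print(n,nm,cv2.minEnclosingCircle(p[:,:2].astype(np.float32)*1000),np.median(p[:,2]))
for n,(u,v) in dict(yel=(495,214),A=(539,215),B=(529,247),C=(541,285)).items():
    c=W[int(v/1.25),int(u/1.25)]
    for nm,w in(('top',W),('side',S)):
        p=w[sel(w,c,.035,.012,.1)]
        print(n,nm,c.round(3),'zmax',np.percentile(p[:,2],98).round(4),'circ',cv2.minEnclosingCircle(p[:,:2].astype(np.float32)*1000), 'knob',np.median(p[p[:,2]>p[:,2].max()-.006],0).round(4),len(p))
# IK: tilts
th0=None
save('wts.png',im[...,::-1],(370,150,460,250),6)
def R(th,yaw):  # tool a=(sin,0,-cos) in yaw frame, y axis=-+
    t=np.radians(th);y=np.radians(yaw);Z=cv2.Rodrigues(np.array([0,0,y]))[0]
    a=np.array([np.sin(t),0,-np.cos(t)]);j=np.array([0,-1.,0]);return Z@np.column_stack([np.cross(j,a),j,a])
for s in(0,180):
  for yaw in(-20,-14,-8,0):
    out=[]
    for th in range(-60,91,15):
        r=R(th,yaw);
        if s:r=r@np.diag([-1,-1,1])
        q=robot.ik(c0*[1,1,0]+[0,0,.1],r); out.append((th,None if q is None else np.round(q).astype(int).tolist()))
    print(s,yaw,out)
print(robot.read_tcp_rot().round(2))
E
```

```text
tub top ((495.3557434082031, -42.73252868652344), (65.77481842041016, 93.94876098632812), 73.96409606933594) 0.06220470432203287
tub side ((495.7038269042969, -46.415061950683594), (71.77132415771484, 93.38534545898438), 72.4827651977539) 0.06050309981640253
pan top ((597.89794921875, 261.9132995605469), 96.08507537841797) 0.08525835672389641
pan side ((597.8466186523438, 258.9261779785156), 97.0916976928711) 0.08311630669256288
yel top [ 0.589 -0.188  0.069] zmax 0.0707 circ ((592.8338012695312, -191.6786651611328), 21.172380447387695) knob [ 0.5935 -0.1917  0.0686] 236
yel side [ 0.589 -0.188  0.069] zmax 0.0677 circ ((592.8342895507812, -195.87916564941406), 21.671977996826172) knob [ 0.5913 -0.1977  0.0668] 406
A top [ 0.584 -0.276  0.064] zmax 0.0712 circ ((590.3798828125, -280.4264221191406), 21.322904586791992) knob [ 0.591  -0.2811  0.0694] 249
A side [ 0.584 -0.276  0.064] zmax 0.0679 circ ((589.3153076171875, -283.9364929199219), 21.292037963867188) knob [ 0.5885 -0.2855  0.0668] 479
B top [ 0.523 -0.256  0.055] zmax 0.0602 circ ((523.7320556640625, -261.3251647949219), 15.
[... 2197 characters left out ...]
(75, None), (90, None)]
180 -8 [(-60, [7, 49, 13, -14, -113, -103]), (-45, [8, 39, 5, -11, -99, -103]), (-30, [10, 30, -6, -9, -83, -105]), (-15, [13, 20, -17, -6, -67, -108]), (0, [17, 11, -31, 0, -48, -115]), (15, [23, 3, -50, 18, -25, -136]), (30, None), (45, None), (60, None), (75, None), (90, None)]
180 0 [(-60, [10, 49, 12, -9, -112, -99]), (-45, [11, 39, 3, -8, -98, -99]), (-30, [12, 30, -7, -6, -83, -100]), (-15, [14, 20, -18, -4, -66, -102]), (0, [17, 11, -31, 0, -48, -107]), (15, [21, 3, -48, 13, -25, -122]), (30, None), (45, None), (60, [-49, 14, -56, -120, -49, 71]), (75, None), (90, [-53, 93, -58, -110, -122, 145])]
[[ 0.96 -0.27 -0.  ]
 [-0.27 -0.96 -0.  ]
 [ 0.    0.   -1.  ]]
```

View pics/wts.png

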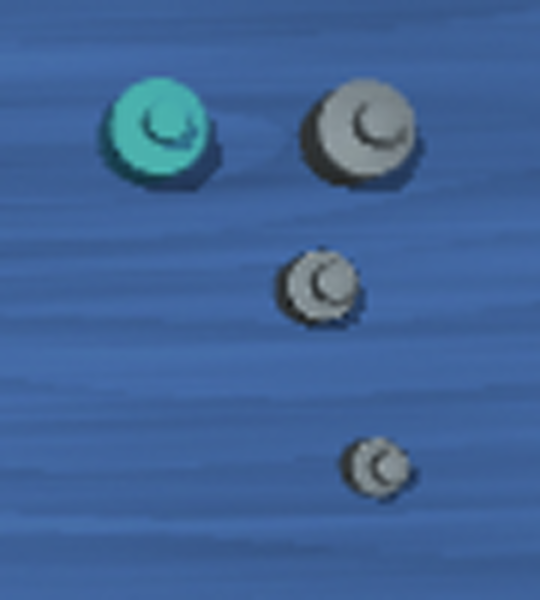

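Weight A (grey, 42 mm diameter, 70 mm high) is the large one. The yellow one is the decoy, and B and C are the mid and small weights. The crop has its red and blue channels swapped, so the decoy shows teal. The next step is an IK feasibility check for the tilt plan.

```bash
cat >> h.py <<'E'
def R(th,yaw,flip=0):
    t=np.radians(th);Z=cv2.Rodrigues(np.array([0,0,np.radians(yaw)]))[0]
    a=np.array([np.sin(t),0,-np.cos(t)]);j=np.array([0,-1.,0])
    return Z@np.column_stack([np.cross(j,a),j,a])@(np.diag([-1,-1,1]) if flip else np.eye(3))
def pose(c,th,yaw,back=0.,off=.003):
    r=R(th,yaw); return np.array(c)+r[:,2]*(off-back),r
E
python3 - <<'E'
from h import *
f=lambda c,th,yaw,b=0:(lambda q:None if q is None else np.round(q).astype(int).tolist())(robot.ik(*pose(c,th,yaw,b)))
for th in(-65,-55,-50,-45): print('pick1',th,f((.4955,-.0445,.031),th,-16.3),f((.4955,-.0445,.031),th,-16.3,.12))
for x in(.58,.62,.66):
  for y in (.0,.04):
    for yaw in(0,-16):
      for th in(25,35,40,45): print('place1',x,y,yaw,th,f((x,y,.047),th,yaw),f((x,y,.047),th,yaw,.12),'pick2',f((x,y,.047),th-90,yaw),f((x,y,.047),th-90,yaw,.12))
for yaw in(0,10,24):
  for th in(25,35,40,45): print('pan',yaw,th,f((.598,.26,.118),th,yaw),f((.598,.26,.118),th,yaw,.12))
E
```

```text
pick1 -65 [3, 56, 16, -19, -113, 74] [1, 61, 37, -20, -128, 70]
pick1 -55 [4, 50, 10, -17, -103, 74] [2, 53, 28, -17, -118, 72]
pick1 -50 [4, 47, 7, -16, -98, 74] [2, 49, 24, -15, -113, 72]
pick1 -45 [5, 44, 3, -15, -93, 74] [3, 45, 19, -14, -107, 72]
place1 0.58 0.0 0 25 None [24, -3, -57, 37, -17, 32] pick2 [12, 62, 30, -13, -122, 78] [10, 71, 59, -15, -142, 73]
place1 0.58 0.0 0 35 None None pick2 [12, 55, 23, -11, -112, 79] [11, 62, 47, -12, -129, 76]
place1 0.58 0.0 0 40 None None pick2 [13, 52, 19, -10, -106, 79] [11, 57, 41, -10, -123, 77]
place1 0.58 0.0 0 45 [-15, 14, -37, -115, -12, -143] None pick2 [13, 49, 16, -9, -101, 79] [12, 53, 35, -9, -117, 77]
place1 0.58 0.0 -16 25 None [28, -2, -58, 50, -23, 2] pick2 [5, 61, 32, -23, -122, 68] [3, 69, 60, -28, -141, 60]
place1 0.58 0.0 -16 35 None None pick2 [6, 55, 25, -20, -112, 69] [4, 60, 48, -21, -129, 65]
place1 0.58 0.0 -16 40 [-21, 16, -53, -169, -18, -96] None pick2 [7, 51, 21, -18, -107, 69] [5, 56, 42, -19, -123, 66]
place1 0.58 0.0 -16 45 [-22, 19, -58, -172, -31, -93] None pick2 [8, 48, 17, -17, -101, 70] [5, 51, 36,
[... 3539 characters left out ...]
-49, 48, -23, 3] pick2 [7, 68, 51, -28, -133, 60] None
place1 0.66 0.04 -16 35 None None pick2 [8, 61, 42, -23, -121, 63] None
place1 0.66 0.04 -16 40 None None pick2 [9, 58, 37, -21, -115, 65] [6, 66, 65, -24, -135, 58]
place1 0.66 0.04 -16 45 None None pick2 [9, 55, 32, -19, -109, 65] [7, 61, 57, -20, -127, 61]
pan 0 25 [41, 13, -49, 61, -18, -8] [54, 2, -40, 34, -37, 11]
pan 0 35 None [49, -1, -56, 70, -28, -21]
pan 0 40 None None
pan 0 45 None None
pan 10 25 [37, 12, -51, 66, -12, 0] [51, 1, -41, 31, -33, 25]
pan 10 35 None None
pan 10 40 None None
pan 10 45 None None
pan 24 25 [39, 12, -48, 46, -9, 31] [47, 0, -38, 19, -31, 52]
pan 24 35 None None
pan 24 40 None None
pan 24 45 None None
```

```bash
python3 - <<'E'
from h import *
def f(c,th,yaw,b=0):
    p,r=pose(c,th,yaw,b); 
    for fl in(r,r@np.diag([-1,-1,1])):
        q=robot.ik(p,fl)
        if q is not None and q[4]<-8 and abs(q[3])<90: return np.round(q).astype(int).tolist()
for c in((.5,-.05,.047),(.55,0,.047),(.6,0.,.047)):
  for yaw in range(-180,180,20):
    ok=[]
    for th in(15,30,40,50,60,70):
        A=[f(c,th,yaw),f(c,th,yaw,.1),f(c,th-90,yaw),f(c,th-90,yaw,.1)]
        if all(A): ok.append((th,A[0],A[2]))
    if ok: print(c,yaw,ok)
for yaw in range(-180,180,20):
    ok=[(th,q) for th in(10,20,30,45,60,75) if (q:=f((.598,.26,.118),th,yaw)) and f((.598,.26,.118),th,yaw,.1)]
    print('pan',yaw,ok)
E
```

```text
(0.5, -0.05, 0.047) -160 [(50, [18, 45, -2, 2, -93, -89], [-12, 10, -36, -68, -22, 2]), (60, [18, 51, 3, 2, -102, -89], [9, 8, -43, -30, -10, -51]), (70, [18, 57, 8, 2, -110, -89], [15, 9, -46, -6, -15, -79])]
(0.5, -0.05, 0.047) -140 [(15, [21, 23, -28, 6, -54, -75], [-50, 42, -30, -86, -76, 72]), (30, [23, 31, -21, 9, -68, -79], [-41, 28, -31, -81, -60, 54]), (40, [25, 37, -16, 10, -77, -80], [-31, 20, -30, -73, -49, 38]), (50, [25, 43, -12, 11, -85, -82], [-19, 15, -30, -61, -39, 16]), (60, [26, 49, -8, 12, -93, -82], [-5, 12, -32, -43, -31, -11]), (70, [27, 54, -4, 13, -101, -83], [6, 12, -35, -23, -29, -37])]
(0.5, -0.05, 0.047) -120 [(15, [24, 21, -33, 12, -49, -62], [-42, 43, -17, -72, -83, 61]), (30, [28, 28, -30, 18, -60, -71], [-35, 32, -20, -67, -70, 49]), (40, [31, 33, -27, 20, -67, -75], [-28, 26, -21, -61, -61, 39]), (50, [33, 39, -24, 21, -75, -77], [-20, 20, -23, -53, -53, 25]), (60, [34, 45, -21, 23, -82, -80], [-9, 17, -25, -41, -45, 8]), (70, [35, 51, -19, 24, -89, -81], [1, 15, -28, -27, -40, -11])]
(0.5, -0.05, 0.047) -100 [(15, [26, 18, -40, 18, -42, -50], [-34,
[... 13962 characters left out ...]
, [-3, 43, 5, -70, -91, -141])]
pan 120 [(10, [34, 24, -5, -11, -61, 1]), (20, [28, 27, 1, -22, -67, -169]), (30, [22, 29, 5, -31, -73, -161]), (45, [13, 35, 11, -43, -84, -152]), (60, [7, 42, 16, -53, -95, -146]), (75, [3, 49, 20, -63, -105, -143])]
pan 140 [(10, [35, 26, -2, -11, -65, -160]), (20, [29, 30, 5, -19, -74, -152]), (30, [24, 34, 12, -27, -83, -147]), (45, [17, 41, 21, -37, -96, -143]), (60, [12, 49, 28, -46, -109, -142]), (75, [9, 56, 34, -57, -120, -143])]
pan 160 [(10, [36, 28, 0, -9, -68, -142]), (20, [31, 33, 9, -16, -79, -136]), (30, [27, 38, 17, -21, -91, -133]), (45, [22, 46, 29, -30, -106, -132]), (60, [19, 55, 39, -39, -121, -135]), (75, [16, 62, 47, -51, -134, -141])]
```

```bash
cat >> h.py <<'E'
def st(s): print(s,round(robot.read_t(),2),np.round(robot.read_qpos()).astype(int).tolist(),np.round(robot.read_position(),4),'F',np.round(robot.read_force(),1),'w',round(robot.read_grip_width()*88,1))
E
python3 - <<'E'
from h import *
T=np.array([.4955,-.0445,.031]);yaw=-16.3
robot.goto(*pose([.52,-.04,.28],-30,yaw));st('wp')
robot.goto(*pose(T,-47,yaw,.11));st('pre')
robot.servo_line(pose(T,-47,yaw)[0],speed=.1);st('at')
robot.move_gripper(0);st('grip')
p,r=pose(T,-47,yaw);robot.servo_line(p+[0,0,.12],speed=.15);st('lift')
P=np.array([.55,-.02,.0475])
p,r=pose(P,43,-100)
robot.goto(p+[0,0,.11],r);st('pre place')
i,W=cloud('side');save('hold.png',i,s=1.2)
E
```

```text
wp 2.84 [8, 23, 10, -12, -104, 66] [ 0.5186 -0.0388  0.2774] F [0.6 0.1 0.1] w 88.0
pre 3.62 [3, 46, 20, -15, -108, 72] [ 0.5714 -0.0664  0.105 ] F [0.2 0.3 1.5] w 87.6
at 4.87 [5, 45, 5, -15, -95, 74] [ 0.494  -0.044   0.0293] F [ 0.1 -0.   0.4] w 88.2
grip 5.36 [5, 45, 5, -15, -95, 74] [ 0.4935 -0.0439  0.029 ] F [0.3 0.5 0.5] w 66.1
lift 6.31 [5, 37, 8, -16, -105, 71] [ 0.4929 -0.0437  0.1482] F [ 1.3 -0.5 -2.2] w 65.8
pre place 8.33 [36, 25, -27, 29, -74, -64] [ 0.5496 -0.0222  0.1551] F [-0.2 -0.2 -1.6] w 66.0
```

View pics/hold.png

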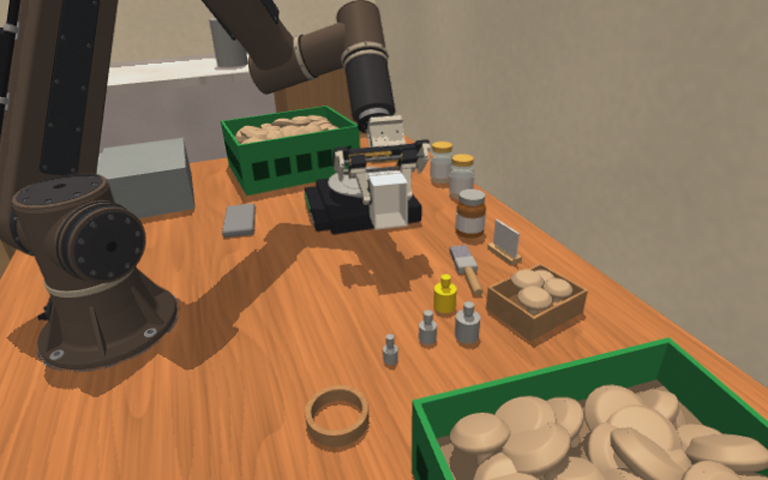

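The tub is held on end at about (388,200), mouth facing the camera. I'll set it down, let go, back off and look.

```bash
python3 - <<'E'
from h import *
P=np.array([.55,-.02,.0475]);p,r=pose(P,43,-100)
robot.servo_line(p,speed=.08);st('down')
for k in range(4):
    if robot.read_force()[2]>1: break
    p=p-[0,0,.0015];robot.servo_line(p,speed=.03)
st('touch');robot.move_gripper(1);st('open')
robot.servo_line(p-r[:,2]*.11,speed=.15);st('back')
# over the top to the other side
robot.goto(*pose(P+[0,0,.2],0,-100));st('wp')
robot.goto(*pose(P,-47,-100,.13));st('pre2')
for n in('top','side'):
    i,W=cloud(n);save(n+'1.png',i,(220,100,480,280),3)
    m=(np.hypot(W[...,0]-.55,W[...,1]+.02)<.075)&(W[...,2]>.088)&(W[...,2]<.1)
    w=W[m]; print(n,len(w),cv2.minAreaRect(w[:,:2].astype(np.float32)*1000) if len(w)>5 else '',np.median(w[:,2]))
E
```

```text
down 9.91 [36, 33, -32, 32, -63, -71] [ 0.5499 -0.0218  0.0457] F [-0.9 -0.5 -1.7] w 66.2
touch 10.16 [36, 33, -32, 32, -62, -71] [ 0.55   -0.0219  0.045 ] F [-1.6  1.5  6.6] w 66.1
open 10.78 [36, 34, -32, 32, -62, -71] [ 0.5496 -0.0221  0.0437] F [-0.1 -0.9 -0.3] w 87.9
back 11.67 [41, 31, -22, 26, -75, -67] [0.562  0.0512 0.1237] F [-0.3 -0.7  1. ] w 88.2
wp 12.35 [18, 8, -14, 0, -68, -28] [ 0.5491 -0.0217  0.245 ] F [ 0.6 -0.1 -0.7] w 88.0
pre2 13.33 [-26, 26, -3, -45, -81, 32] [ 0.5335 -0.1104  0.1327] F [-0.4  0.7  0.7] w 88.0
top 696 ((550.1864624023438, -18.31450653076172), (61.928611755371094, 66.60669708251953), 80.12449645996094) 0.09423352609038906
side 109 ((557.5205688476562, -22.77509307861328), (63.416259765625, 52.6623420715332), 76.45391845703125) 0.09256670914785142
```

View pics/side1.png

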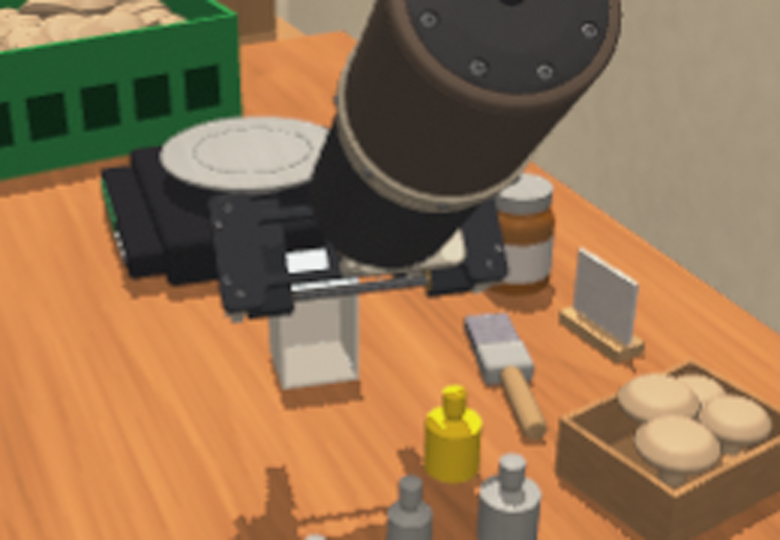

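The tub stands on end, mouth toward −y, at (0.550,−0.019) and yaw −100. In the crop it is at about (315,340) between the fingers. Next I regrasp it and carry it to the pan.

```bash
python3 - <<'E'
from h import *
P=np.array([.55,-.0195,.047]);p,r=pose(P,-47,-100)
robot.servo_line(p,speed=.1);st('at');robot.move_gripper(0);st('grip')
robot.servo_line(p+[0,0,.18],speed=.15);st('lift')
Q=np.array([.598,.2605,.117]);p,r=pose(Q,43,-120)
robot.goto(p+[0,0,.12],r);st('prepan')
robot.servo_line(p+[0,0,.02],speed=.12);robot.dwell(.2);f0=robot.read_force()[2]
robot.servo_line(p,speed=.06)
for k in range(6):
    st('d')
    if robot.read_force()[2]-f0>.8: break
    p=p-[0,0,.001];robot.servo_line(p,speed=.02)
i,W=cloud('side');save('side2.png',i,(200,60,460,240),3);i,W=cloud('top');save('top2.png',i,(150,100,300,220),4)
E
```

```text
at 14.89 [-18, 31, -9, -51, -69, 36] [ 0.5507 -0.0178  0.0453] F [-0.9 -0.2  0.6] w 88.3
grip 15.38 [-18, 31, -9, -51, -69, 36] [ 0.5504 -0.0175  0.0451] F [-0.8 -0.4  1.2] w 65.8
lift 16.73 [-17, 17, -3, -47, -81, 19] [ 0.5499 -0.0172  0.2238] F [ 0.4 -0.4 -2.2] w 66.1
prepan 18.21 [46, 42, 22, 10, -111, -76] [0.5969 0.2582 0.2341] F [ 0.2 -0.3 -0.6] w 66.4
d 19.88 [46, 47, 15, 10, -100, -78] [0.5968 0.2585 0.1143] F [ 0.4  0.4 -1.3] w 66.2
d 20.12 [46, 47, 15, 10, -100, -78] [0.5971 0.2588 0.114 ] F [ 0.3 -0.7 -1. ] w 66.1
d 20.38 [46, 47, 15, 10, -100, -78] [0.5971 0.2588 0.113 ] F [ 1.6 -0.6  0.1] w 66.5
```

View pics/side2.png

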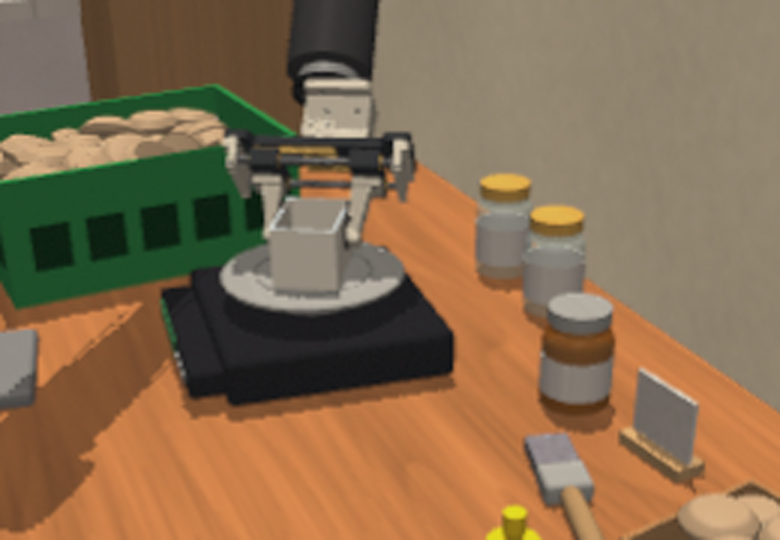

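The tub stands upright on the pan at about (308,250), inside the ring. I'll release it, retreat and measure how well it is centred.

```bash
python3 - <<'E'
from h import *
robot.move_gripper(1);st('open')
p=robot.read_position();r=R(43,-120)
robot.servo_line(p-r[:,2]*.11,speed=.15);robot.servo_line(p-r[:,2]*.11+[0,0,.1],speed=.25)
x=np.array([.59,-.282,.2])
qs={y:robot.ik(x,R(0,y)) for y in(150,-30)};print({k:None if v is None else v.round() for k,v in qs.items()},{y:None if (q:=robot.ik([.598,.26,.2],R(0,y))) is None else q.round() for y in(150,-30)})
robot.goto([.57,-.28,.24],R(0,-30));st('wp')
for n in('top','side'):
    i,W=cloud(n);np.save(n+'3.npy',W);save(n+'3.png',i,(120,100,320,250),4)
    g=np.hypot(W[...,0]-.598,W[...,1]-.2605)<.11
    a=W[g&(W[...,2]>.135)&(W[...,2]<.155)];b=W[g&(W[...,2]>.076)&(W[...,2]<.0885)]
    print(n,cv2.minAreaRect(a[:,:2].astype(np.float32)*1000),np.median(a[:,2]),cv2.minEnclosingCircle(b[:,:2].astype(np.float32)*1000),np.median(b[:,2]))
    c=W[np.hypot(W[...,0]-.59,W[...,1]+.282)<.03]; c=c[(c[:,2]>.03)&(c[:,2]<.075)];
    if len(c): print('wt',cv2.minEnclosingCircle(c[:,:2].astype(np.float32)*1000),len(c),c[:,2].max())
E
```

```text
open 21.1 [46, 47, 15, 10, -100, -78] [0.597  0.2587 0.1128] F [-0.3  0.1  0.2] w 88.0
{150: array([  -8.,   20.,   -4.,    0.,  -66., -112.]), -30: array([ -8.,  20.,  -4.,   0., -66.,  68.])} {150: array([  41.,   19.,   -5.,    0.,  -66., -161.]), -30: array([ 41.,  19.,  -5.,   0., -66.,  19.])}
wp 24.75 [-9, 16, -4, 0, -70, 69] [ 0.5704 -0.2796  0.2397] F [-0.3  0.  -0.4] w 88.1
top ((598.305419921875, 261.0102844238281), (97.86221313476562, 66.37028503417969), 60.06291198730469) 0.14515353488169072 ((597.3853149414062, 261.5951843261719), 96.20083618164062) 0.08434112043135959
wt ((590.0045776367188, -280.6612854003906), 20.983640670776367) 173 0.07258827722457412
side ((597.4402465820312, 258.630859375), (100.10668182373047, 67.2155532836914), 59.638267517089844) 0.14053378046932324 ((595.6011962890625, 259.5743408203125), 95.58831024169922) 0.08201540098780757
wt ((590.5916748046875, -283.7298889160156), 21.676433563232422) 343 0.06923165011733674
```

View pics/top3.png

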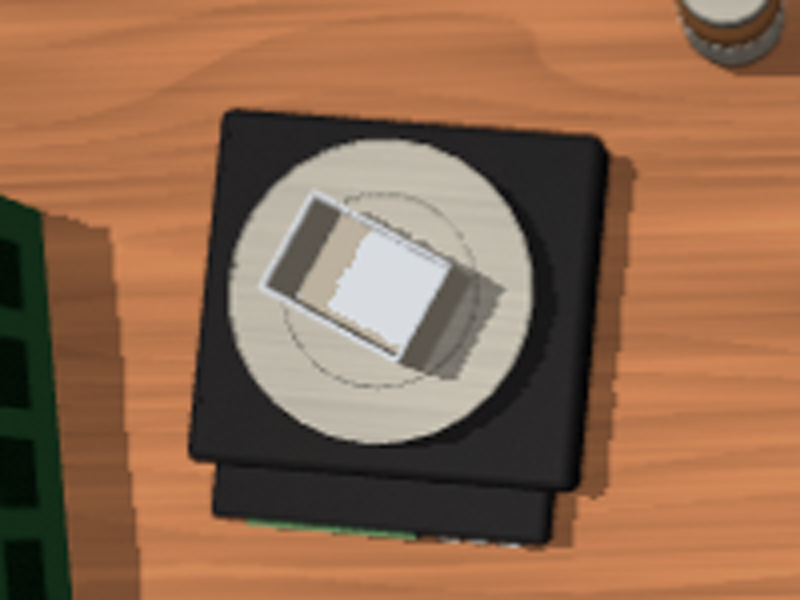

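The tub is centred to within about 1–2 mm of the pan centre on both cameras. On to the weight, gripping its knob.

```bash
python3 - <<'E'
from h import *
r=R(0,-30);c=np.array([.5903,-.282])
robot.move_gripper(.45)
robot.goto([*c,.13],r);robot.servo_line([*c,.0465],speed=.08);st('at')
robot.move_gripper(0);st('grip');robot.dwell(.2);z0=robot.read_position()[2]
robot.servo_line([*c,.08],speed=.05);st('l');robot.servo_line([*c,.29],speed=.2)
robot.goto([.5975,.26,.29],r);robot.dwell(.3);st('over');print('z0',z0)
i,W=cloud('side');save('side4.png',i,(200,20,460,200),3)
E
```

```text
at 27.52 [-8, 28, -14, 0, -48, 68] [ 0.5908 -0.2821  0.0471] F [-1.1 -0.1  0.9] w 39.6
grip 28.03 [-8, 28, -14, 0, -48, 68] [ 0.5906 -0.2819  0.0468] F [0.5 2.1 1.4] w 16.9
l 29.05 [-8, 25, -12, 0, -52, 68] [ 0.5901 -0.2819  0.0798] F [-0.2 -0.9 -5.2] w 16.7
over 32.51 [41, 17, 3, 0, -77, 19] [0.5977 0.2595 0.29  ] F [ 0.6  0.6 -4.9] w 16.8
z0 0.04677082388509579
```

View pics/side4.png

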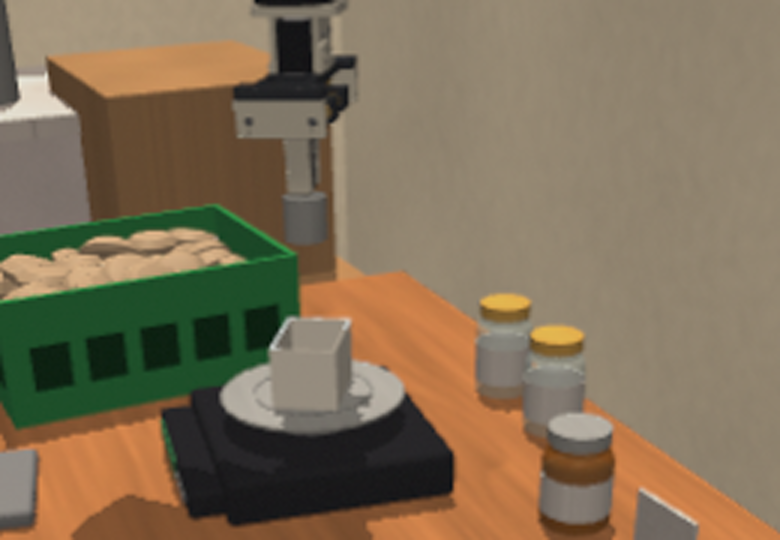

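The weight hangs upright at about (305,218), directly above the tub at (312,365), and force shows −4.9 N. I'll lower it slowly.

```bash
python3 - <<'E'
from h import *
t=[.5975,.26];robot.servo_line([*t,.2],speed=.12);robot.servo_line([*t,.139],speed=.06);robot.dwell(.2);st('near')
z=.139
while z>.1255:
    z-=.0015;robot.servo_line([*t,z],speed=.015)
    f=np.mean([robot.read_force()[2] for _ in range(4)]);print(round(z,4),round(robot.read_position()[2],4),round(f,2))
    if f>-.5: break
robot.dwell(.3);st('low')
i,W=cloud('top');a=W[(np.hypot(W[...,0]-.598,W[...,1]-.2605)<.09)&(W[...,2]>.06)&(W[...,2]<.09)];print('pan z',np.median(a[:,2]))
E
```

```text
near 34.83 [41, 22, -9, 0, -59, 19] [0.5977 0.2601 0.1394] F [-0.1  0.1 -4.1] w 17.0
0.1375 0.1374 -4.69
0.136 0.1358 -4.91
0.1345 0.1343 -5.18
0.133 0.133 -3.79
0.1315 0.1316 -3.55
0.13 0.1301 -1.99
0.1285 0.1286 -0.81
0.127 0.1271 0.16
low 37.12 [41, 23, -10, 0, -58, 19] [0.5976 0.26   0.1271] F [-0.1  0.2 -0.2] w 17.1
pan z 0.0776165063031628
```

```bash
python3 - <<'E'
from h import *
robot.move_gripper(.36);st('open');robot.dwell(.3)
robot.servo_line([.5975,.26,.2],speed=.06);robot.servo_line([.5975,.26,.3],speed=.2)
robot.goto([.45,-.05,.32],R(0,-30));robot.dwell(.5);st('away')
i,W=cloud('top');save('top5.png',i,(120,60,520,300),2)
g=np.hypot(W[...,0]-.598,W[...,1]-.2605)<.11
for lo,hi in((.07,.082),(.132,.142),(.143,.16)):
    a=W[g&(W[...,2]>lo)&(W[...,2]<hi)];print(lo,len(a),np.median(a,0).round(4),cv2.minEnclosingCircle(a[:,:2].astype(np.float32)*1000))
i,W=cloud('side');save('side5.png',i,(200,60,460,240),3)
E
```

```text
open 37.71 [41, 23, -10, 0, -58, 19] [0.5975 0.26   0.127 ] F [ 0.3 -0.1 -0.8] w 31.9
away 41.83 [19, -4, -17, 0, -77, 41] [ 0.4501 -0.0498  0.3199] F [-1.1  0.4 -0.1] w 31.8
0.07 3512 [0.5905 0.2561 0.0773] ((598.084716796875, 262.427734375), 96.26686096191406)
0.132 215 [0.5985 0.2583 0.1386] ((598.7154541015625, 260.599609375), 57.27910614013672)
0.143 55 [0.5967 0.2602 0.1483] ((594.6907958984375, 259.65374755859375), 54.59206008911133)
```

View pics/top5.png

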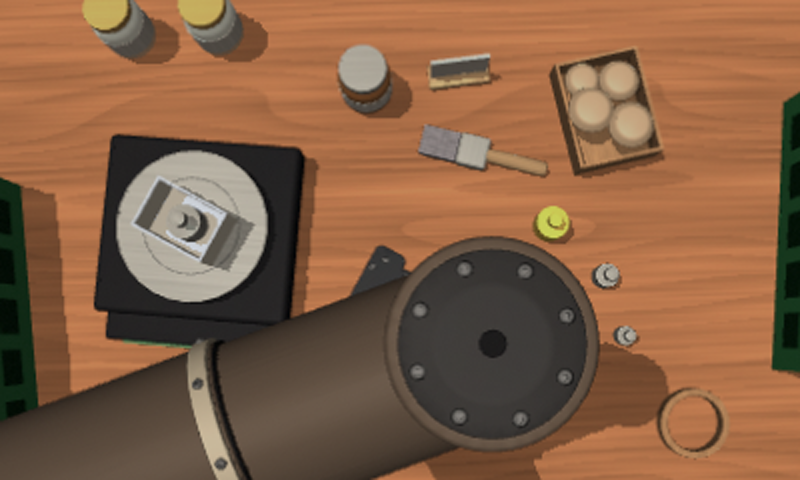

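View pics/side5.png

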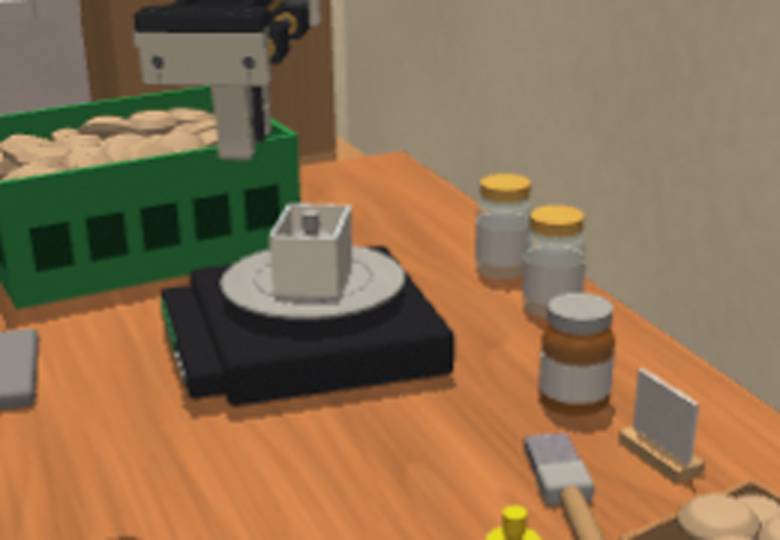

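The weight stands upright in the middle of the tub (top view at (186,220), knob visible at (311,220) from the side). The tub is centred on the pan, everything else is in place, and the arm is clear.

```bash
python3 -c "
from rig import robot
robot.job_done();print(robot.read_t())"
```

```text
the job is handed in; nothing more can be done
the job is handed in; nothing more can be done
```

The job is done and handed in at about 42 s of the 72 s allowed. The handing-in call gave no verdict.

- **Tub:** I turned it from upside down onto its end on the counter and let go. I then took hold of it afresh and stood it right way up on the pan. On both cameras it was within about 1–2 mm of the pan centre.
- **Weight:** I picked the grey 42 mm weight by its knob, not the yellow look-alike. I lowered it in 1.5 mm steps until the pan carried nearly all of it, then let go.

**Last checks:**
- The weight stands upright in the middle of the tub, and the tub is still centred.
- The pan has sunk about 8 mm, well clear of its 18 mm stop.
- The jar, brush, price stand and other weights look undisturbed, and the arm is clear. The arm hid the card reader in the last top view.
- Force on the tool stayed under about 7 N at every reading I took.

**Disagreements:**
- The two cameras differed by 2–4 mm in y, within their calibration error, so I used values between them.
- The jaws read about 17 mm on the 18 mm knob, but it held firmly.

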